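# Sort the breath-sample racks into their test trays

### The arm

A 6-joint arm with a two-finger parallel gripper is mounted at the origin on the work surface. World frame = base frame: x ahead of the robot, y to its left, z up, the work surface at z = 0. Lengths are in m, angles in rad, forces in N, time in s.
With the tool pointing down it reaches from about 0.25 to 0.85 m from the base axis. Payload 12.5 kg.
Tool frame: the origin (TCP) lies at the very end of the fingers, on their centre line; the grasp point (between the pads) lies 19 mm behind it; z points along the fingers, y is the line along which they close (so a half turn about z gives the same grasp; the last joint's range is limited). The gripper opens to 93 mm and grips with 3 to 60 N. Pads are 15 mm wide; open, the fingers measure 128 mm over their backs; the gripper's body (75 mm by 188 mm) begins 65 mm behind the grasp point.
Start: joints at [-1.385, 0.351, 1.652, -0, 1.139, -0.085], TCP at [0.147, -0.53, 0.219] pointing down, gripper open.
Joint ranges: [-2.75, 2.75], [-0.79, 2.1], [0.01, 2.65], [-1.57, 4.71], [0.07, 3.14], [-2.87, 2.87]. Speed limits (rad/s): [2.22, 2.22, 2.79, 3.14, 3.14, 3.14].

### API

Orientations are given as a 3x3 rotation matrix whose columns are the frame's x, y, z axes.
In Python, from bench import ctrl, viewer, finish_job gives the robot as it stands. The module is installed in compiled form; this text tells all that it offers.
- The arm moves only by the tool jog_arm, never from a script. Its arguments are lists of equal length, an entry for each row: "dr": the turn, a rotation vector about the tool's x, y, z normalised to -1 to 1, where 1 is 180 degrees, a list of three; "dp": the shift along the tool's x, y, z normalised to -1 to 1, where 1 is 500 mm, a list of three; "grip": the finger opening in mm, from 0 to 93. A call has 1 to 8 rows; each row is the pose to reach, as a shift and turn from the pose commanded when the call began, along the tool's axes at that moment, turning the shorter way round; what a row does not reach only later rows make up. A row lasts 1/10 s, in which the tool goes at most 50 mm and 8.59 degrees, less where a joint would pass 70% of its speed; a pose out of reach is approached as far as the arm can. A call with a number of a shift or a turn outside -1 to 1 is refused whole. A call with a gripper value outside its range is refused whole. The fingers move at their own pace and stop on an object; "grip_force" is the grip in N (left out, the last holds). Time passes only in rows, so rows that repeat a pose let the fingers close. It gives the time, the measured TCP pose, the force, the opening and the grip force at its end, in the units of the state.
- ctrl.read_state(): the state, without advancing time (a new reading comes with each control period).
- viewer.capture(name): name is "scene" or "top" or "wrist"; returns a dict with "img" (480x640x3 uint8, red, green, blue), "intrinsics" (3x3 intrinsics, pixels), "eye" and "rotation" of the camera in the world; the wrist camera has in their place "mount" (4x4, takes a point from camera to tool coordinates, whose origin is the TCP and whose axes are the flange's). Camera axes: x right, y down, z forward; pixel columns grow to the right and rows downward; lengths in m; the calibration is good to about 2 mm. A picture is of the moment at which its call begins: read the wrist's pose just before it. There is no depth.
- finish_job(): hands the job in; it is judged then, once.
Trained networks look in the newest picture that a camera, given by its name, has taken for a name from the list of things; names that differ only in an ending like _2 or _b are one class to them, and where a whole thing is asked for, a point or a joint stands for the part that bears it (a point fixed in the world has none). Each returns a list of dicts, best first, with "conf" (0 to 1); they miss things now and then, are a little off and sometimes report something else, mostly with a low value. They report only what shows in the picture. A call takes as long as a camera call.
- viewer.find_in(target, camera): "bbox" ([left, top, right, bottom] in pixels, round what is visible of it).
- viewer.landmark_of(target, camera): "at" ([column, row] in pixels: a listed point, or the origin of a listed thing).
The state is a dict: "time": time; "joints": joint angles; "joint_velocities": joint speeds; "joint_efforts": joint torques, N m; "tool_pos": TCP position; "ee_rot": TCP orientation; "force": force on the tool from outside, world axes, zero at the start; "wrist_torque": the same for the moment, N m; "opening": opening from 0.0 (shut) to 1.0 (fully open); "grasp_force": force on a finger pad.
Only numpy, scipy, OpenCV 4.12 (cv2) and the standard library are available. Lean on these libraries where they do the work, as an engineer would, in place of code of your own. Each camera call takes 0.05 s, during which the arm holds its last target. There are 200 camera calls.

### The job

The four racks of breath-sample vials are colour-coded by test, and each has to wait for the analyser in the tray of its own colour: lift every filled rack by its handle and set it down upright and flat inside the matching tray, without dropping or tipping it. Leave the empty grey rack and the amber bottle where they stand.

Things in the scene. Friction and masses are not known exactly. Their poses are not given: they have to be found in the camera images.
- rack_red: Loose white rack, deck and handle red, with four captive grey-capped vials. 100 mm (x) by 50 mm (y); deck top at 37 mm, caps at 64 mm. Central upright flat handle, 44 mm along x, 12 mm thick along y (grip across y), its top at 96 mm. Vials at x +-36, y +-12.5 mm: both faces of the handle are free above the deck. About 0.2 kg. Origin: centre of the flat underside, z up.
- tray_red: Shallow open red tray, fixed on the bench: 132 mm (x) by 82 mm (y), rim 14 mm high, walls and floor 4 mm thick; inside 124 by 74 mm. A rack fits lengthways, either way round, 12 mm to spare on each side, its underside then 4 mm above the bench. Low tab with a blank white card at the -x end. Origin: centre of the underside, z up.
- rack_blue: Loose white rack, deck and handle blue, with four captive grey-capped vials. 100 mm (x) by 50 mm (y); deck top at 37 mm, caps at 64 mm. Central upright flat handle, 44 mm along x, 12 mm thick along y (grip across y), its top at 96 mm. Vials at x +-36, y +-12.5 mm: both faces of the handle are free above the deck. About 0.2 kg. Origin: centre of the flat underside, z up.
- tray_blue: Shallow open blue tray, fixed on the bench: 132 mm (x) by 82 mm (y), rim 14 mm high, walls and floor 4 mm thick; inside 124 by 74 mm. A rack fits lengthways, either way round, 12 mm to spare on each side, its underside then 4 mm above the bench. Low tab with a blank white card at the -x end. Origin: centre of the underside, z up.
- rack_green: Loose white rack, deck and handle green, with four captive grey-capped vials. 100 mm (x) by 50 mm (y); deck top at 37 mm, caps at 64 mm. Central upright flat handle, 44 mm along x, 12 mm thick along y (grip across y), its top at 96 mm. Vials at x +-36, y +-12.5 mm: both faces of the handle are free above the deck. About 0.2 kg. Origin: centre of the flat underside, z up.
- tray_green: Shallow open green tray, fixed on the bench: 132 mm (x) by 82 mm (y), rim 14 mm high, walls and floor 4 mm thick; inside 124 by 74 mm. A rack fits lengthways, either way round, 12 mm to spare on each side, its underside then 4 mm above the bench. Low tab with a blank white card at the -x end. Origin: centre of the underside, z up.
- rack_yellow: Loose white rack, deck and handle yellow, with four captive grey-capped vials. 100 mm (x) by 50 mm (y); deck top at 37 mm, caps at 64 mm. Central upright flat handle, 44 mm along x, 12 mm thick along y (grip across y), its top at 96 mm. Vials at x +-36, y +-12.5 mm: both faces of the handle are free above the deck. About 0.2 kg. Origin: centre of the flat underside, z up.
- tray_yellow: Shallow open yellow tray, fixed on the bench: 132 mm (x) by 82 mm (y), rim 14 mm high, walls and floor 4 mm thick; inside 124 by 74 mm. A rack fits lengthways, either way round, 12 mm to spare on each side, its underside then 4 mm above the bench. Low tab with a blank white card at the -x end. Origin: centre of the underside, z up.
- rack_grey: Empty rack of the same shape and size with grey deck and grey handle and no vials, only four dark holes: a loose bystander among the other racks. Same axes; origin at the centre of the underside.
- amber_bottle: Amber glass bottle with a black cap, 48 mm across and 100 mm tall, standing loose between the trays: a bystander. Origin: centre of the underside, z up.

How it is judged:
By the outcome, as a careful person would: the job done as asked, in the order asked, and still so for the second after the job is handed in, with the robot touching nothing.
It also fails if it takes over 112 s, if anything falls off the work surface, if the arm or the gripper's body presses on something with over 40 N, if the wrist force passes 120 N, or if a joint passes its speed limit or range.

## Working session

There is one attempt and no reset: what is moved stays moved. The work goes in short steps, Python scripts to look and compute and a tool call to move; the robot and the scene stay as the last step left them, time stands still between calls to the robot, and variables do not carry over. Pictures are saved under pics/ and viewed, at most 14 in all, crops included, and the job is handed in when it is done.

Besides the shell and the picture viewer there is one more tool, called after ">>>" as name(argument=value, ...) on one line, values as JSON. jog_arm: Moves the arm, as the interface text tells. Scaled input: -1 to 1 covers 500 mm each way for a shift and 180 degrees each way for a turn. Its arguments: {"type":"object","properties":{"dr":{"type":"array","items":{"type":"array","items":{"type":"number","minimum":-1,"maximum":1}}},"dp":{"type":"array","items":{"type":"array","items":{"type":"number","minimum":-1,"maximum":1}}},"grip":{"type":"array","items":{"type":"number"}},"grip_force":{"type":"number"}},"required":["dr","dp","grip"]}

```bash
mkdir -p pics; cat > h.py <<'E'
import numpy as np, cv2
from bench import ctrl, viewer, finish_job
def snap(cam,name=None):
    s=ctrl.read_state(); c=viewer.capture(cam)
    K=np.array(c["intrinsics"])
    if cam=="wrist":
        T=np.eye(4);T[:3,:3]=s["ee_rot"];T[:3,3]=s["tool_pos"]
        M=T@np.array(c["mount"]);R,e=M[:3,:3],M[:3,3]
    else: R,e=np.array(c["rotation"]),np.array(c["eye"])
    if name: cv2.imwrite(f"pics/{name}.png",c["img"][:,:,::-1])
    return c["img"],K,R,e
def ray(K,R,p): 
    d=R@np.linalg.solve(K,[p[0],p[1],1]); return d/np.linalg.norm(d)
def onz(K,R,e,p,z):
    d=ray(K,R,p); return e+d*(z-e[2])/d[2]
def tri(obs): # list of (K,R,e,p)
    A=np.zeros((3,3));b=np.zeros(3)
    for K,R,e,p in obs:
        d=ray(K,R,p);P=np.eye(3)-np.outer(d,d);A+=P;b+=P@e
    return np.linalg.solve(A,b)
def proj(K,R,e,X):
    q=K@(R.T@(np.array(X)-e)); return q[:2]/q[2]
E
python3 - <<'E'
from h import *
np.set_printoptions(precision=3,suppress=True)
s=ctrl.read_state();print(s["time"],s["tool_pos"],s["ee_rot"],s["opening"])
C={}
for c in("scene","top","wrist"):
    C[c]=snap(c,c+"0")[1:];print(c,C[c][2],C[c][1].tolist(),C[c][0][0,0])
for n in [a+b for a in("rack_","tray_") for b in("red","blue","green","yellow")]+["rack_grey","amber_bottle"]:
    o=[]
    for c in("scene","top"):
        l=viewer.landmark_of(n,c)
        if l: o.append(C[c]+(l[0]["at"],)); print(n,c,np.round(l[0]["at"]),round(l[0]["conf"],2))
    if len(o)==2: print("   ",tri(o))
E
```

```text
0.0 [ 0.147 -0.53   0.218] [[ 0.964  0.267 -0.   ]
 [ 0.267 -0.964  0.001]
 [ 0.    -0.001 -1.   ]] 1.0029206664412391
scene [ 1.116 -0.586  0.717] [[0.7104246733954618, 0.43717924320058393, -0.5515170829135901], [0.7037675563088509, -0.44445896436150995, 0.5542268990997843], [-0.0028302151896051606, -0.7818762934846271, -0.6234271822504388]] 558.958353994819
top [ 0.411 -0.003  1.151] [[-0.009493081276637918, -0.9948296922298054, 0.10111263455091034], [-0.9999350075256117, 0.008805789465961162, -0.007241463708127809], [0.006313646539846099, -0.10117480679414204, -0.9948486298616176]] 490.39727068512747
wrist [ 0.223 -0.509  0.385] [[0.26717976049369074, -0.9242305736317895, -0.27278713742914135], [-0.9636452836741064, -0.2567374086574609, -0.07398425676115507], [-0.0016561507125606543, 0.2826371344323018, -0.9592254726625599]] 363.78908904951487
rack_red scene [301. 251.] 0.69
rack_red top [321. 259.] 0.93
    [0.482 0.004 0.003]
rack_blue scene [139. 289.] 0.64
rack_blue top [446. 308.] 0.8
    [ 0.364 -0.287  0.016]
rack_green scene [219. 287.] 0.8
rack_green top [397. 277.] 0.85
    [ 0.439 -0.174 -0.005]
rack_yellow scene [361. 176.] 0.9
rack_yellow top [191. 307.] 0.91
    [ 0.373  0.307 -0.002]
tray_red scene [443. 185.] 0.72
tray_red top [148. 235.] 0.87
    [0.541 0.409 0.001]
tray_blue scene [406. 255.] 0.95
tray_blue top [264. 190.] 0.74
    [0.644 0.136 0.01 ]
tray_green scene [135. 381.] 0.88
tray_green top [489. 240.] 0.92
    [ 0.522 -0.397 -0.003]
tray_yellow scene [314. 336.] 0.87
tray_yellow top [377. 189.] 0.66
    [ 0.651 -0.132 -0.008]
rack_grey scene [343. 211.] 0.84
rack_grey top [252. 274.] 0.65
    [0.448 0.165 0.003]
amber_bottle scene [384. 304.] 0.71
amber_bottle top [320. 169.] 0.62
    [0.695 0.004 0.003]
```

View pics/top0.png

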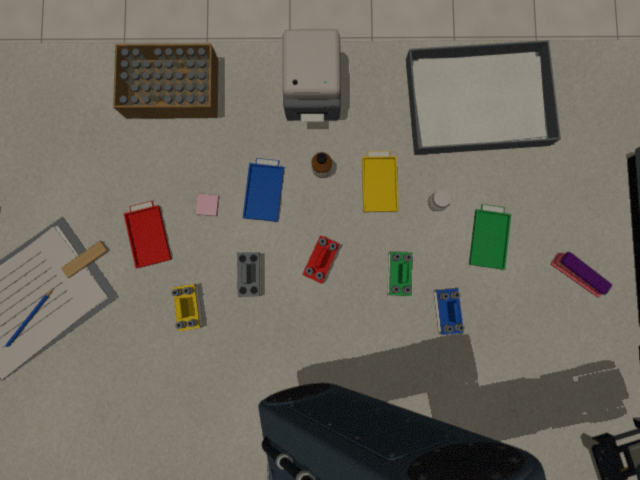

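View pics/scene0.png

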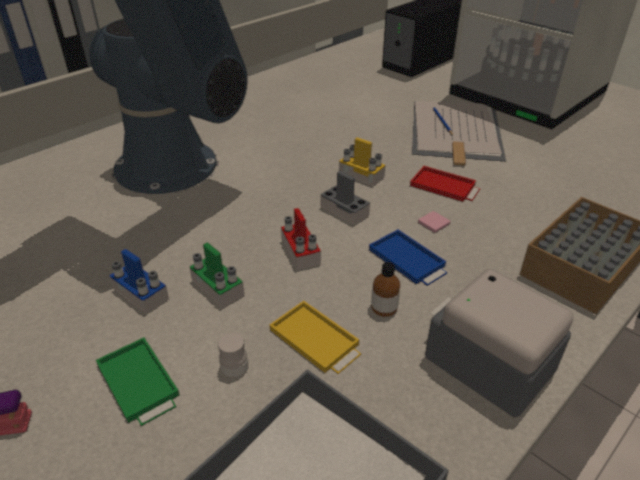

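The top view shows the racks standing roughly along world x, with blue at (449,311), green (400,274), red (322,260), yellow (186,306) and grey (249,274). The trays are beyond them: red (148,236), blue (264,190), yellow (380,185), green (490,238). The bottle is at (321,162). Next I'll fit poses to the colour masks in both views.

```bash
cat > fit.py <<'E'
from h import *
from scipy.optimize import minimize
HUE={"red":[(0,6),(174,180)],"blue":[(100,125)],"green":[(50,85)],"yellow":[(20,32)]}
def mask(img,col,near,r):
    hsv=cv2.cvtColor(img,cv2.COLOR_RGB2HSV)
    m=sum(cv2.inRange(hsv,(a,130,50),(b,255,255)) for a,b in HUE[col])
    w=np.zeros_like(m);cv2.circle(w,tuple(int(v) for v in near),r,255,-1);return m&w
def hull(p): return cv2.convexHull(np.array(p,np.float32)).reshape(-1,2)
def pts(kind):
    b=lambda x,y,z:[(i*x,j*y,z) for i in(-1,1) for j in(-1,1)]
    return np.array(b(.05,.025,.037)+b(.022,.006,.096) if kind=="rack" else b(.066,.041,.014)+b(.066,.041,0))
def world(kind,q):
    c,s=np.cos(q[2]),np.sin(q[2]);P=pts(kind)
    return np.c_[q[0]+c*P[:,0]-s*P[:,1],q[1]+s*P[:,0]+c*P[:,1],P[:,2]+q[3]]
def fit(kind,col,views,q0,fixz=False,r=60):
    H=[]
    for img,K,R,e in views:
        m=mask(img,col,proj(K,R,e,[q0[0],q0[1],.04 if kind=="rack" else 0]),r)
        n,l,st,ct=cv2.connectedComponentsWithStats(m)
        ys,xs=np.nonzero(np.isin(l,[i for i in range(1,n) if st[i,4]>15]))
        H.append(hull(np.c_[xs,ys]))
    def cost(q):
        if fixz: q=np.r_[q[:3],0]
        W=world(kind,q);c=0
        for h,(i,K,R,e) in zip(H,views):
            m=hull([proj(K,R,e,X) for X in W]);a=cv2.intersectConvexConvex(h,m)[0]
            c+=1-a/(cv2.contourArea(h)+cv2.contourArea(m)-a)
        return c/len(views)
    best=None
    for y in np.radians([-35,-20,-5,5,20,35]):
        S=[[*q0[:2],y,0]]+[[q0[0]+a,q0[1]+b,y+c,d] for a,b,c,d in((.01,0,0,0),(0,.01,0,0),(0,0,.15,0),(0,0,0,.01))]
        o=minimize(cost,S[0],method="Nelder-Mead",options=dict(initial_simplex=S,maxiter=250,xatol=1e-4,fatol=1e-4))
        if best is None or o.fun<best.fun: best=o
    return best.x,best.fun
E
python3 - <<'E'
from fit import *
V=[snap(c) for c in("top","scene")]
G={"rack":dict(red=(.482,.004),blue=(.364,-.287),green=(.439,-.174),yellow=(.373,.307)),
"tray":dict(red=(.541,.409),blue=(.644,.136),green=(.522,-.397),yellow=(.651,-.132))}
for k in G:
  for c in G[k]:
    for vs in (V,V[:1],V[1:]):
      x,f=fit(k,c,vs,G[k][c],fixz=len(vs)<2,r=40 if k=="rack" and c!="blue" else 48 if k=="rack" else 60)
      print(k,c,np.round(x[:2]*1000),"yaw",round(np.degrees(x[2]),1),"dz",round(x[3]*1000),"1-iou",round(f,2))
E
```

```text
rack red [479.   3.] yaw -28.1 dz -3 1-iou 0.09
rack red [481.   5.] yaw -24.9 dz 11 1-iou 0.03
rack red [481.  -2.] yaw -26.9 dz 23 1-iou 0.05
rack blue [ 358. -287.] yaw 5.2 dz -5 1-iou 0.1
rack blue [ 361. -286.] yaw 5.6 dz 16 1-iou 0.08
rack blue [ 359. -291.] yaw 0.9 dz 9 1-iou 0.07
rack green [ 444. -177.] yaw -5.0 dz -7 1-iou 0.12
rack green [ 448. -177.] yaw -3.7 dz 19 1-iou 0.13
rack green [ 445. -181.] yaw -7.7 dz 26 1-iou 0.12
rack yellow [373. 310.] yaw 7.7 dz -6 1-iou 0.11
rack yellow [375. 309.] yaw 8.3 dz 5 1-iou 0.03
rack yellow [381. 296.] yaw 1.9 dz -30 1-iou 0.09
tray red [539. 411.] yaw 13.8 dz -2 1-iou 0.08
tray red [541. 411.] yaw 14.5 dz -15 1-iou 0.05
tray red [537. 406.] yaw 16.8 dz 8 1-iou 0.07
tray blue [641. 141.] yaw -6.0 dz -3 1-iou 0.08
tray blue [644. 140.] yaw -5.2 dz 34 1-iou 0.06
tray blue [638. 139.] yaw -6.8 dz 14 1-iou 0.1
tray green [ 524. -395.] yaw -9.0 dz -2 1-iou 0.08
tray green [ 528. -391.] yaw -8.7 dz 10 1-iou 0.08
tray green [ 521. -395.] yaw -9.8 dz 21 1-iou 0.08
tray yellow [ 662. -137.] yaw 0.2 dz -4 1-iou 0.07
tray yellow [ 662. -136.] yaw -1.3 dz 16 1-iou 0.05
tray yellow [ 658. -139.] yaw 0.2 dz -17 1-iou 0.08
```

```bash
cat > go.py <<'E'
import sys
from h import *
from scipy.spatial.transform import Rotation as Ro
def rot(y): c,s=np.cos(y),np.sin(y); return np.array([[c,s,0],[s,-c,0],[0,0,-1]])
def go(*T):
    s=ctrl.read_state();R0=np.array(s["ee_rot"]);p=np.array(s["tool_pos"])
    print("t",s["time"],"p",np.round(p,4),"yaw",np.degrees(np.arctan2(R0[1,0],R0[0,0])).round(2),"j6",round(s["joints"][5],2))
    for x,y,z,w in T:
        d=R0.T@(np.array([x,y,z])-p); r=Ro.from_matrix(R0.T@rot(np.radians(w))).as_rotvec()
        print((x,y,z,w),"dp",np.round(d/.5,4).tolist(),"dr",np.round(r/np.pi,4).tolist(),"rows",round(max(np.linalg.norm(d)/.05,np.degrees(np.linalg.norm(r))/8.59),1))
if __name__=="__main__":
    go(*[tuple(map(float,a.split(","))) for a in sys.argv[1:]])
E
python3 go.py .36,-.287,.22,4 .36,-.287,.057,4
```

```text
t 1.25 p [ 0.1471 -0.5299  0.2186] yaw 15.52 j6 -0.08
(0.36, -0.287, 0.22, 4.0) dp [0.5402, -0.3543, -0.0027] dr [-0.0, -0.0, 0.064] rows 6.5
(0.36, -0.287, 0.057, 4.0) dp [0.5402, -0.3543, 0.3233] dr [-0.0, -0.0, 0.064] rows 7.2
```

>>> jog_arm(dr=[[0,0,0.064],[0,0,0.064],[0,0,0.064],[0,0,0.064],[0,0,0.064],[0,0,0.064],[0,0,0.064],[0,0,0.064]], dp=[[0.54,-0.354,-0.003],[0.54,-0.354,-0.003],[0.54,-0.354,-0.003],[0.54,-0.354,-0.003],[0.54,-0.354,-0.003],[0.54,-0.354,-0.003],[0.54,-0.354,-0.003],[0.54,-0.354,-0.003]], grip=[50,50,50,50,50,50,50,50], grip_force=30)

```text
time: 2.05
tool_pos: [0.3615, -0.2852, 0.2203]
ee_rot: [[0.997, 0.073, 0.0], [0.073, -0.997, 0.0], [0.0, -0.0, -1.0]]
force: [0.2, 0.7, 0.2]
opening: 0.539
grasp_force: 0.0
```

```bash
cat > wr.py <<'E'
import sys
from fit import *
from go import go
# wrist refine: kind col x y hoverz
k,c,x,y=sys.argv[1],sys.argv[2],float(sys.argv[3]),float(sys.argv[4])
v=snap("wrist",sys.argv[5])
q,f=fit(k,c,[v],(x,y),fixz=True,r=170)
print(k,c,np.round(q[:2],4),"yaw",round(np.degrees(q[2]),1),"1-iou",round(f,3))
w=np.degrees(q[2]);zz=(.22,.057) if k=="rack" else (.22,.065)
go(*[(round(q[0],4),round(q[1],4),z,round(w,1)) for z in zz])
E
python3 wr.py rack blue .36 -.287 w1
```

```text
rack blue [ 0.3577 -0.2873] yaw 4.2 1-iou 0.062
t 2.1 p [ 0.3607 -0.2863  0.2202] yaw 4.15 j6 0.73
(np.float64(0.3577), np.float64(-0.2873), 0.22, np.float64(4.2)) dp [-0.006, 0.0015, 0.0005] dr [0.0001, -0.0001, -0.0003] rows 0.1
(np.float64(0.3577), np.float64(-0.2873), 0.057, np.float64(4.2)) dp [-0.0061, 0.0014, 0.3265] dr [0.0001, -0.0001, -0.0003] rows 3.3
```

View pics/w1.png

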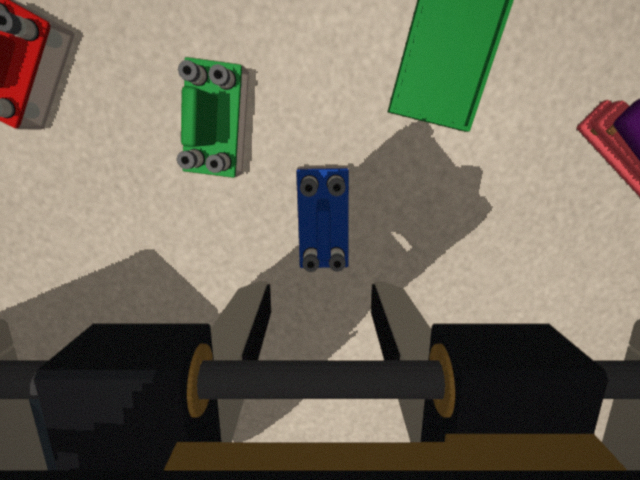

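The wrist view shows the blue rack at (323,218), upright and squarely between the fingers, and the fit agrees with the fixed cameras. I'll descend and grip.

>>> jog_arm(dr=[[0,0,0],[0,0,0],[0,0,0],[0,0,0],[0,0,0],[0,0,0],[0,0,0],[0,0,0]], dp=[[-0.006,0.0015,0.09],[-0.006,0.0015,0.18],[-0.006,0.0015,0.26],[-0.006,0.0015,0.31],[-0.006,0.0015,0.326],[-0.006,0.0015,0.326],[-0.006,0.0015,0.326],[-0.006,0.0015,0.326]], grip=[50,50,50,50,50,50,0,0])

```text
time: 2.9
tool_pos: [0.3575, -0.2889, 0.0584]
ee_rot: [[0.998, 0.069, 0.002], [0.069, -0.998, -0.002], [0.002, 0.002, -1.0]]
force: [0.0, 0.5, -0.3]
opening: 0.416
grasp_force: 0.0
```

>>> jog_arm(dr=[[0,0,0],[0,0,0],[0,0,0],[0,0,0],[0,0,0]], dp=[[0,0,0],[0,0,0],[0,0,0],[0,0,0],[0,0,0]], grip=[0,0,0,0,0])

```text
time: 3.4
tool_pos: [0.3571, -0.2881, 0.0573]
ee_rot: [[0.998, 0.07, 0.0], [0.07, -0.998, -0.0], [0.0, 0.0, -1.0]]
force: [-0.8, 0.1, 4.0]
opening: 0.122
grasp_force: 30.0
```

```bash
python3 go.py .358,-.287,.24,4 .641,.140,.24,-6 .641,.140,.061,-6
```

```text
t 3.4 p [ 0.3571 -0.2881  0.0573] yaw 4.0 j6 0.72
(0.358, -0.287, 0.24, 4.0) dp [0.002, -0.0021, -0.3654] dr [0.0, -0.0, -0.0] rows 3.7
(0.641, 0.14, 0.24, -6.0) dp [0.6262, -0.8146, -0.3654] dr [0.0, -0.0, 0.0555] rows 10.9
(0.641, 0.14, 0.061, -6.0) dp [0.6262, -0.8146, -0.0074] dr [0.0, -0.0, 0.0555] rows 10.3
```

>>> jog_arm(dr=[[0,0,0],[0,0,0],[0,0,0],[0,0,0],[0,0,0],[0,0,0],[0,0,0]], dp=[[0,0,-0.02],[0,0,-0.07],[0,0,-0.14],[0,0,-0.21],[0,0,-0.29],[0,0,-0.35],[0,0,-0.366]], grip=[0,0,0,0,0,0,0])

```text
time: 4.1
tool_pos: [0.3577, -0.2888, 0.2433]
ee_rot: [[0.998, 0.07, 0.004], [0.07, -0.998, -0.004], [0.003, 0.004, -1.0]]
force: [0.0, 0.0, -2.3]
opening: 0.126
grasp_force: 30.0
```

```bash
python3 go.py .641,.140,.24,-6; python3 -c "
from h import *
snap('wrist','w2');print(ctrl.read_state()['force'])"
```

```text
t 4.1 p [ 0.3577 -0.2888  0.2433] yaw 4.0 j6 0.72
(0.641, 0.14, 0.24, -6.0) dp [0.625, -0.8159, 0.0057] dr [0.0011, -0.0012, 0.0556] rows 10.3
[-0.23526547 -0.44340824 -1.49638512]
```

View pics/w2.png

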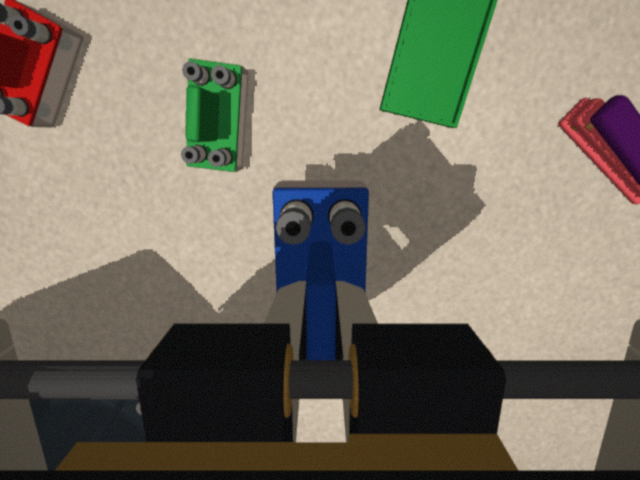

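The blue rack is held straight between the fingers, with its deck's far edge level at row 188. Carrying it to the blue tray.

>>> jog_arm(dr=[[0,0,0.003],[0,0,0.007],[0,0,0.012],[0,0,0.018],[0,0,0.023],[0,0,0.028],[0,0,0.033],[0,0,0.038]], dp=[[0.025,-0.033,0],[0.075,-0.098,0],[0.138,-0.18,0],[0.2,-0.261,0],[0.262,-0.343,0],[0.325,-0.424,0],[0.381,-0.498,0],[0.437,-0.571,0]], grip=[0,0,0,0,0,0,0,0])

```text
time: 4.95
tool_pos: [0.5552, 0.0141, 0.238]
ee_rot: [[0.999, -0.05, -0.003], [-0.05, -0.999, 0.0], [-0.003, 0.0, -1.0]]
force: [0.9, -1.4, -2.4]
opening: 0.127
grasp_force: 30.0
```

>>> jog_arm(dr=[[0,0,0.005],[0,0,0.01],[0,0,0.014],[0,0,0.017],[0,0,0.0175],[0,0,0.0175],[0,0,0.0175]], dp=[[0.075,-0.06,0],[0.13,-0.11,0],[0.165,-0.14,0],[0.18,-0.155,0],[0.18,-0.16,0],[0.18,-0.16,0],[0.18,-0.16,0]], grip=[0,0,0,0,0,0,0])

```text
time: 5.65
tool_pos: [0.6483, 0.0866, 0.2401]
ee_rot: [[0.994, -0.105, -0.0], [-0.105, -0.994, -0.0], [-0.0, 0.0, -1.0]]
force: [0.3, 0.2, -3.1]
opening: 0.127
grasp_force: 30.0
```

```bash
python3 wr.py tray blue .641 .14 w3;python3 go.py .641,.140,.07,-6  .641,.140,.061,-6
```

```text
tray blue [0.6451 0.1071] yaw 30.7 1-iou 0.586
t 5.7 p [0.6484 0.0865 0.2403] yaw -6.03 j6 1.74
(np.float64(0.6451), np.float64(0.1071), 0.22, np.float64(30.7)) dp [-0.0109, -0.0402, 0.0406] dr [0.0, 0.0, -0.2041] rows 4.3
(np.float64(0.6451), np.float64(0.1071), 0.065, np.float64(30.7)) dp [-0.0108, -0.0403, 0.3506] dr [0.0, 0.0, -0.2041] rows 4.3
t 5.7 p [0.6484 0.0865 0.2403] yaw -6.03 j6 1.74
(0.641, 0.14, 0.07, -6.0) dp [-0.0259, -0.1048, 0.3406] dr [0.0, 0.0, -0.0002] rows 3.6
(0.641, 0.14, 0.061, -6.0) dp [-0.0259, -0.1048, 0.3586] dr [0.0, 0.0, -0.0002] rows 3.7
```

View pics/w3.png

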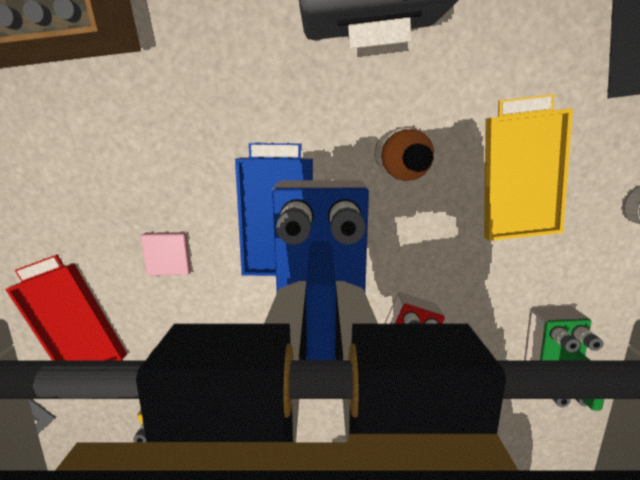

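The wrist view shows the held blue rack (column 320) still to the right of the blue tray (far rim corners at (237,158) and (313,158)), because my carry stopped about 53 mm short in y. I'll check those corners against the fitted tray pose, then move over at height.

```bash
python3 - <<'E'
from fit import *
v=snap("wrist")[1:]
W=world("tray",[.642,.140,np.radians(-6),0])
print([proj(*v,X).round().tolist() for X in W[:4]])
print(onz(*v,(237,158),.014),onz(*v,(313,158),.014))
E
python3 go.py .641,.140,.22,-6
```

```text
[[311.0, 274.0], [240.0, 274.0], [310.0, 157.0], [232.0, 157.0]]
[0.71077177 0.16865505 0.014     ] [0.70231768 0.08890449 0.014     ]
t 5.75 p [0.6485 0.0866 0.2404] yaw -6.03 j6 1.74
(0.641, 0.14, 0.22, -6.0) dp [-0.0262, -0.1046, 0.0408] dr [0.0, -0.0001, -0.0002] rows 1.2
```

>>> jog_arm(dr=[[0,0,0],[0,0,0],[0,0,0],[0,0,0],[0,0,0],[0,0,0],[0,0,0],[0,0,0]], dp=[[-0.01,-0.04,0],[-0.02,-0.08,0.02],[-0.026,-0.099,0.07],[-0.026,-0.099,0.14],[-0.026,-0.099,0.21],[-0.026,-0.099,0.28],[-0.026,-0.099,0.325],[-0.026,-0.099,0.335]], grip=[0,0,0,0,0,0,0,0])

```text
time: 6.55
tool_pos: [0.6396, 0.1373, 0.0701]
ee_rot: [[0.994, -0.105, -0.004], [-0.105, -0.994, -0.001], [-0.004, 0.001, -1.0]]
force: [0.2, 0.3, -1.9]
opening: 0.128
grasp_force: 30.0
```

```bash
python3 go.py .641,.137,.061,-6; python3 -c "
from h import *
snap('wrist','w4')"
```

```text
t 6.55 p [0.6396 0.1373 0.0701] yaw -6.02 j6 1.82
(0.641, 0.137, 0.061, -6.0) dp [0.003, 0.0002, 0.0183] dr [0.0003, 0.0013, -0.0001] rows 0.2
```

View pics/w4.png

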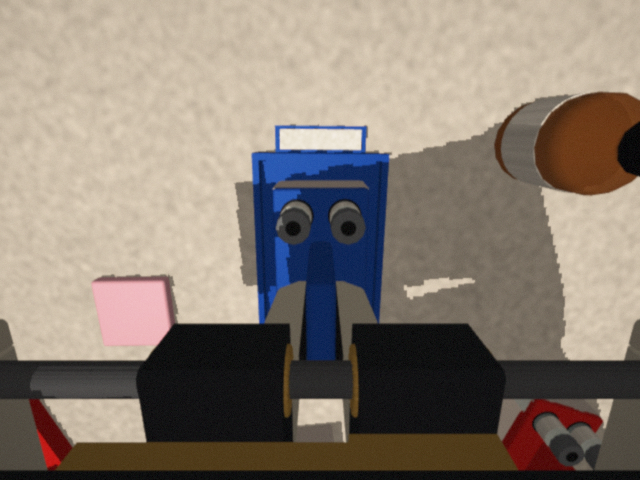

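The rack is centred in the blue tray (rim 253–388 wide, rack centre 320) and held just above the floor. Lower the last part, release, then rise.

>>> jog_arm(dr=[[0,0,0],[0,0,0],[0,0,0],[0,0,0],[0,0,0],[0,0,0],[0,0,0],[0,0,0]], dp=[[0,0,0.008],[0,0,0.016],[0,0,0.022],[0,0,0.0235],[0,0,0.0235],[0,0,0.0235],[0,0,0.0235],[0,0,0.0235]], grip=[0,0,0,0,0,50,50,50])

```text
time: 7.4
tool_pos: [0.6413, 0.138, 0.0611]
ee_rot: [[0.995, -0.104, 0.0], [-0.104, -0.995, 0.0], [0.0, -0.0, -1.0]]
force: [0.5, -0.4, -0.6]
opening: 0.337
grasp_force: 0.0
```

>>> jog_arm(dr=[[0,0,0],[0,0,0],[0,0,0],[0,0,0],[0,0,0],[0,0,0],[0,0,0],[0,0,0]], dp=[[0,0,0],[0,0,0],[0,0,-0.05],[0,0,-0.15],[0,0,-0.25],[0,0,-0.32],[0,0,-0.34],[0,0,-0.34]], grip=[50,50,50,50,50,50,50,50])

```text
time: 8.2
tool_pos: [0.6417, 0.138, 0.2321]
ee_rot: [[0.995, -0.104, 0.002], [-0.104, -0.995, 0.0], [0.002, -0.001, -1.0]]
force: [-0.1, 0.4, -0.2]
opening: 0.539
grasp_force: 0.0
```

```bash
python3 - <<'E'
from fit import *
v=snap("wrist");q,f=fit("rack","blue",[v],(.641,.137),fixz=True,r=170);print(q,np.degrees(q[2]),f)
E
python3 go.py .481,.004,.23,-26.5
```

```text
[ 0.67054542  0.13419001 -0.10495821 -0.01214215] -6.013662277517953 0.4863850785477919
t 8.25 p [0.641  0.1379 0.2302] yaw -5.99 j6 1.82
(0.481, 0.004, 0.23, -26.5) dp [-0.2902, 0.2998, 0.0006] dr [0.0001, 0.0001, 0.1139] rows 4.2
```

Blue is released. Over to the red rack.

>>> jog_arm(dr=[[0,0,0.1139],[0,0,0.1139],[0,0,0.1139],[0,0,0.1139],[0,0,0.1139],[0,0,0.1139],[0,0,0.1139]], dp=[[-0.29,0.3,0],[-0.29,0.3,0],[-0.29,0.3,0],[-0.29,0.3,0],[-0.29,0.3,0],[-0.29,0.3,0],[-0.29,0.3,0]], grip=[50,50,50,50,50,50,50])

```text
time: 8.95
tool_pos: [0.4819, 0.0043, 0.2302]
ee_rot: [[0.895, -0.446, -0.001], [-0.446, -0.895, 0.0], [-0.001, 0.0, -1.0]]
force: [0.0, -0.0, -0.9]
opening: 0.535
grasp_force: 0.0
```

```bash
python3 wr.py rack red .481 .004 w5; python3 -c "
from h import *
snap('scene','s5')"
```

```text
rack red [0.4792 0.0026] yaw -24.9 1-iou 0.016
t 9.0 p [0.4821 0.0045 0.2302] yaw -26.46 j6 1.95
(np.float64(0.4792), np.float64(0.0026), 0.22, np.float64(-24.9)) dp [-0.0034, 0.006, 0.0204] dr [0.0, 0.0002, -0.0087] rows 0.2
(np.float64(0.4792), np.float64(0.0026), 0.057, np.float64(-24.9)) dp [-0.0032, 0.006, 0.3464] dr [0.0, 0.0002, -0.0087] rows 3.5
```

View pics/s5.png

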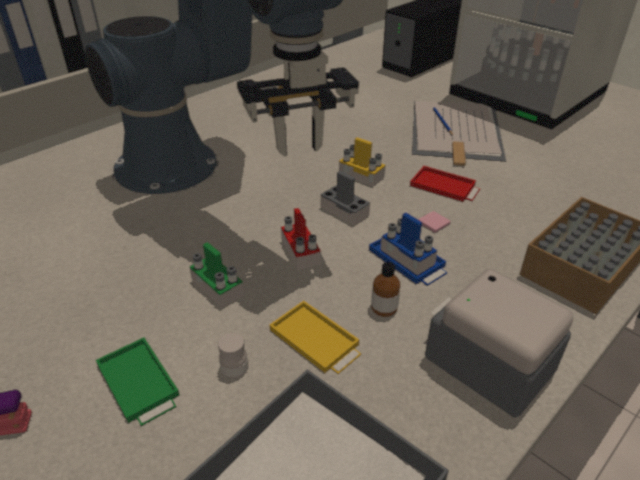

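The scene view shows the blue rack sitting upright inside the blue tray (407,247). Now grasp red.

>>> jog_arm(dr=[[0,0,-0.0087],[0,0,-0.0087],[0,0,-0.0087],[0,0,-0.0087],[0,0,-0.0087],[0,0,-0.0087],[0,0,-0.0087],[0,0,-0.0087]], dp=[[-0.003,0.006,0.09],[-0.003,0.006,0.18],[-0.003,0.006,0.27],[-0.003,0.006,0.33],[-0.003,0.006,0.346],[-0.003,0.006,0.346],[-0.003,0.006,0.346],[-0.003,0.006,0.346]], grip=[50,50,50,50,50,50,0,0])

```text
time: 9.85
tool_pos: [0.4797, 0.0019, 0.0593]
ee_rot: [[0.907, -0.421, 0.003], [-0.421, -0.907, -0.0], [0.003, -0.001, -1.0]]
force: [-0.2, -0.1, 0.3]
opening: 0.415
grasp_force: 0.0
```

>>> jog_arm(dr=[[0,0,0],[0,0,0],[0,0,0],[0,0,0],[0,0,0]], dp=[[0,0,0],[0,0,0],[0,0,0],[0,0,0],[0,0,0]], grip=[0,0,0,0,0])

```text
time: 10.35
tool_pos: [0.4786, 0.0019, 0.058]
ee_rot: [[0.907, -0.421, -0.0], [-0.421, -0.907, 0.0], [-0.0, 0.0, -1.0]]
force: [-0.1, 0.2, 2.2]
opening: 0.125
grasp_force: 30.0
```

>>> jog_arm(dr=[[0,0,0],[0,0,0],[0,0,0],[0,0,0],[0,0,0],[0,0,0],[0,0,0],[0,0,0]], dp=[[0,0,-0.02],[0,0,-0.07],[0,0,-0.14],[0,0,-0.21],[0,0,-0.29],[0,0,-0.35],[0,0,-0.366],[0,0,-0.366]], grip=[0,0,0,0,0,0,0,0])

```text
time: 11.15
tool_pos: [0.4788, 0.0019, 0.2415]
ee_rot: [[0.907, -0.422, 0.002], [-0.422, -0.907, -0.0], [0.002, -0.001, -1.0]]
force: [0.3, -0.3, -1.8]
opening: 0.132
grasp_force: 30.0
```

```bash
python3 go.py .539,.330,.24,14 .539,.41,.24,14
```

```text
t 11.15 p [0.4788 0.0019 0.2415] yaw -24.93 j6 1.91
(0.539, 0.33, 0.24, 14.0) dp [-0.1674, -0.6459, 0.0031] dr [0.0, -0.0005, -0.2163] rows 6.7
(0.539, 0.41, 0.24, 14.0) dp [-0.2349, -0.791, 0.0031] dr [0.0, -0.0005, -0.2163] rows 8.3
```

>>> jog_arm(dr=[[0,0,-0.012],[0,0,-0.036],[0,0,-0.066],[0,0,-0.1],[0,0,-0.13],[0,0,-0.16],[0,0,-0.185],[0,0,-0.205]], dp=[[-0.01,-0.035,0.001],[-0.033,-0.11,0.001],[-0.06,-0.2,0.001],[-0.085,-0.29,0.001],[-0.112,-0.38,0.001],[-0.139,-0.47,0.001],[-0.166,-0.56,0.001],[-0.19,-0.64,0.001]], grip=[0,0,0,0,0,0,0,0])

```text
time: 11.95
tool_pos: [0.5265, 0.334, 0.2377]
ee_rot: [[0.977, 0.211, -0.003], [0.211, -0.977, -0.002], [-0.003, 0.001, -1.0]]
force: [-0.1, -0.4, -2.0]
opening: 0.124
grasp_force: 30.0
```

```bash
python3 go.py .539,.41,.24,14
```

```text
t 11.95 p [0.5265 0.334  0.2377] yaw 12.18 j6 1.85
(0.539, 0.41, 0.24, 14.0) dp [0.0564, -0.1432, -0.0049] dr [0.0003, 0.0011, -0.0101] rows 1.5
```

>>> jog_arm(dr=[[0,0,-0.005],[0,0,-0.01],[0,0,-0.01],[0,0,-0.01],[0,0,-0.01],[0,0,-0.01]], dp=[[0.028,-0.07,0],[0.046,-0.115,0],[0.053,-0.133,0],[0.055,-0.138,0],[0.055,-0.138,0],[0.055,-0.138,0]], grip=[0,0,0,0,0,0])

```text
time: 12.55
tool_pos: [0.54, 0.4042, 0.2402]
ee_rot: [[0.972, 0.237, -0.0], [0.237, -0.972, -0.0], [-0.001, 0.0, -1.0]]
force: [0.5, -0.2, -1.6]
opening: 0.128
grasp_force: 30.0
```

```bash
python3 - <<'E'
from fit import *
from go import go
v=snap("wrist","w6")
W=world("tray",[.540,.410,np.radians(14),0])
print([proj(*v[1:],X).round().tolist() for X in W[:4]])
go((.54,.41,.072,14))
E
```

```text
[[352.0, 263.0], [280.0, 263.0], [354.0, 144.0], [276.0, 144.0]]
t 12.6 p [0.5401 0.4042 0.2404] yaw 13.7 j6 1.91
(0.54, 0.41, 0.072, 14) dp [0.0026, -0.0114, 0.3368] dr [0.0001, 0.0001, -0.0017] rows 3.4
```

View pics/w6.png

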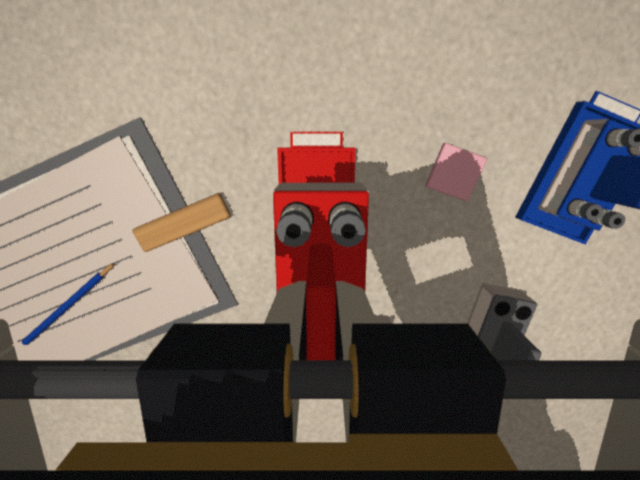

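The red tray's far rim corners are at (277,148) and (357,148), 2–4 px from the prediction, so its centre is about (0.537, 0.408). Lower to just above the floor, then set down and release.

>>> jog_arm(dr=[[0,0,-0.0017],[0,0,-0.0017],[0,0,-0.0017],[0,0,-0.0017],[0,0,-0.0017],[0,0,-0.0017],[0,0,-0.0017],[0,0,-0.0017]], dp=[[-0.004,-0.009,0.03],[-0.004,-0.009,0.1],[-0.004,-0.009,0.18],[-0.004,-0.009,0.25],[-0.004,-0.009,0.305],[-0.004,-0.009,0.33],[-0.004,-0.009,0.337],[-0.004,-0.009,0.337]], grip=[0,0,0,0,0,0,0,0])

```text
time: 13.4
tool_pos: [0.5372, 0.4093, 0.0724]
ee_rot: [[0.97, 0.243, 0.001], [0.243, -0.97, 0.0], [0.001, -0.0, -1.0]]
force: [-0.2, -0.3, -1.5]
opening: 0.128
grasp_force: 30.0
```

```bash
python3 go.py .537,.408,.062,14; python3 -c "
from h import *
snap('wrist','w7')"
```

```text
t 13.4 p [0.5372 0.4093 0.0724] yaw 14.07 j6 1.91
(0.537, 0.408, 0.062, 14.0) dp [-0.0011, 0.0025, 0.0208] dr [-0.0001, -0.0002, 0.0004] rows 0.2
```

View pics/w7.png

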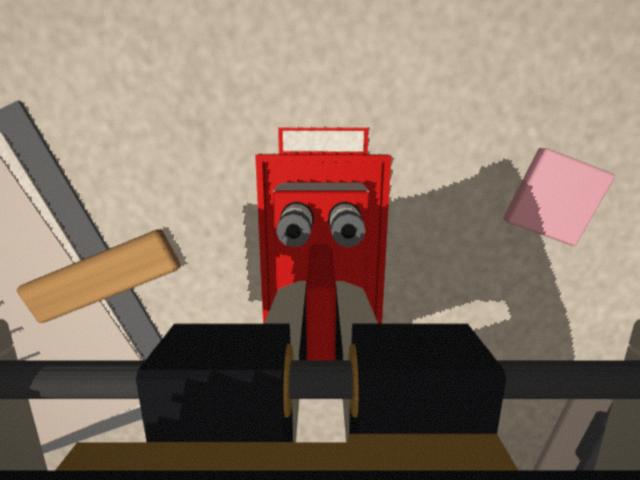

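Red is centred in its tray (rim 257–391). Setting it down.

>>> jog_arm(dr=[[0,0,0],[0,0,0],[0,0,0],[0,0,0],[0,0,0],[0,0,0],[0,0,0],[0,0,0]], dp=[[0,-0.002,0.008],[0,-0.003,0.015],[0,-0.003,0.02],[0,-0.003,0.021],[0,-0.003,0.021],[0,-0.003,0.021],[0,-0.003,0.021],[0,-0.003,0.021]], grip=[0,0,0,0,0,50,50,50])

```text
time: 14.25
tool_pos: [0.5367, 0.4106, 0.0613]
ee_rot: [[0.97, 0.243, 0.0], [0.243, -0.97, -0.0], [0.0, 0.0, -1.0]]
force: [0.4, 0.3, 0.0]
opening: 0.334
grasp_force: 0.0
```

>>> jog_arm(dr=[[0,0,0],[0,0,0],[0,0,0],[0,0,0],[0,0,0],[0,0,0],[0,0,0],[0,0,0]], dp=[[0,0,0],[0,0,0],[0,0,-0.05],[0,0,-0.15],[0,0,-0.25],[0,0,-0.32],[0,0,-0.34],[0,0,-0.34]], grip=[50,50,50,50,50,50,50,50])

```text
time: 15.05
tool_pos: [0.537, 0.4109, 0.2327]
ee_rot: [[0.97, 0.243, 0.002], [0.243, -0.97, 0.001], [0.002, -0.001, -1.0]]
force: [0.3, -0.5, -0.1]
opening: 0.539
grasp_force: 0.0
```

```bash
python3 go.py .373,.310,.23,8
```

```text
t 15.05 p [0.537  0.4109 0.2327] yaw 14.08 j6 1.91
(0.373, 0.31, 0.23, 8.0) dp [-0.3672, 0.116, 0.0044] dr [-0.0003, -0.0007, 0.0338] rows 3.9
```

>>> jog_arm(dr=[[0,0,0.034],[0,0,0.034],[0,0,0.034],[0,0,0.034],[0,0,0.034],[0,0,0.034]], dp=[[-0.367,0.116,0],[-0.367,0.116,0],[-0.367,0.116,0],[-0.367,0.116,0],[-0.367,0.116,0],[-0.367,0.116,0]], grip=[50,50,50,50,50,50])

```text
time: 15.65
tool_pos: [0.3721, 0.3094, 0.2304]
ee_rot: [[0.99, 0.138, -0.001], [0.138, -0.99, -0.001], [-0.001, 0.001, -1.0]]
force: [0.1, 0.5, 0.8]
opening: 0.54
grasp_force: 0.0
```

```bash
python3 wr.py rack yellow .373 .310 w8
```

```text
rack yellow [0.373  0.3075] yaw 8.1 1-iou 0.012
t 15.7 p [0.3729 0.3099 0.2305] yaw 7.95 j6 2.03
(np.float64(0.373), np.float64(0.3075), 0.22, np.float64(8.1)) dp [-0.0005, 0.0047, 0.0211] dr [0.0001, 0.0003, -0.0008] rows 0.2
(np.float64(0.373), np.float64(0.3075), 0.057, np.float64(8.1)) dp [-0.0002, 0.0046, 0.3471] dr [0.0001, 0.0003, -0.0008] rows 3.5
```

View pics/w8.png

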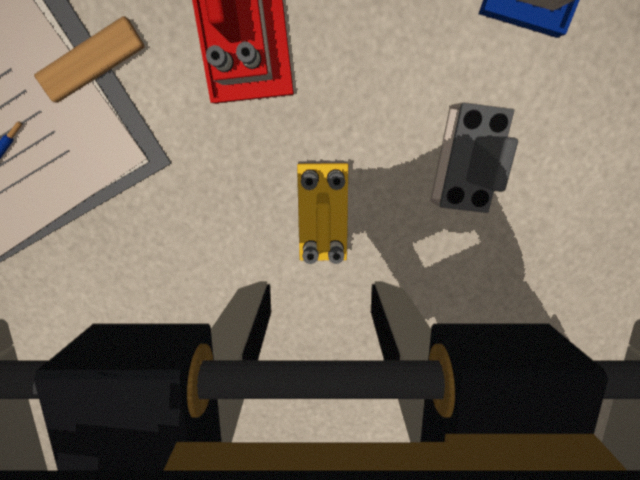

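The yellow rack (323,210) is lined up between the fingers, and red sits inside its tray at upper left. Grasp and lift.

>>> jog_arm(dr=[[0,0,0],[0,0,0],[0,0,0],[0,0,0],[0,0,0],[0,0,0],[0,0,0],[0,0,0]], dp=[[0,0.0045,0.09],[0,0.0045,0.18],[0,0.0045,0.27],[0,0.0045,0.33],[0,0.0045,0.347],[0,0.0045,0.347],[0,0.0045,0.347],[0,0.0045,0.347]], grip=[50,50,50,50,50,50,0,0])

```text
time: 16.5
tool_pos: [0.374, 0.3082, 0.0593]
ee_rot: [[0.99, 0.138, 0.002], [0.138, -0.99, 0.001], [0.002, -0.001, -1.0]]
force: [-0.7, -0.4, 0.4]
opening: 0.415
grasp_force: 0.0
```

>>> jog_arm(dr=[[0,0,0],[0,0,0],[0,0,0],[0,0,0],[0,0,0]], dp=[[0,0,0],[0,0,0],[0,0,0],[0,0,0],[0,0,0]], grip=[0,0,0,0,0])

```text
time: 17.0
tool_pos: [0.3731, 0.3076, 0.0582]
ee_rot: [[0.99, 0.138, 0.0], [0.138, -0.99, 0.0], [0.0, -0.0, -1.0]]
force: [-1.8, -0.7, 5.0]
opening: 0.126
grasp_force: 30.0
```

>>> jog_arm(dr=[[0,0,0],[0,0,0],[0,0,0],[0,0,0],[0,0,0],[0,0,0],[0,0,0],[0,0,0]], dp=[[0,0,-0.02],[0,0,-0.07],[0,0,-0.14],[0,0,-0.21],[0,0,-0.29],[0,0,-0.35],[0,0,-0.366],[0,0,-0.366]], grip=[0,0,0,0,0,0,0,0])

```text
time: 17.8
tool_pos: [0.3731, 0.3076, 0.2414]
ee_rot: [[0.99, 0.138, 0.001], [0.138, -0.99, 0.001], [0.001, -0.001, -1.0]]
force: [-0.6, 0.4, -2.7]
opening: 0.128
grasp_force: 30.0
```

```bash
python3 go.py .515,.09,.24,4 .661,-.137,.24,0
```

```text
t 17.8 p [0.3731 0.3076 0.2414] yaw 7.96 j6 2.03
(0.515, 0.09, 0.24, 4.0) dp [0.2208, 0.4703, 0.0029] dr [-0.0002, -0.0004, 0.022] rows 5.2
(0.661, -0.137, 0.24, 0.0) dp [0.4472, 0.9603, 0.0028] dr [-0.0002, -0.0004, 0.0442] rows 10.6
```

>>> jog_arm(dr=[[0,0,0.002],[0,0,0.005],[0,0,0.009],[0,0,0.014],[0,0,0.018],[0,0,0.022],[0,0,0.026],[0,0,0.03]], dp=[[0.015,0.03,0.001],[0.045,0.1,0.001],[0.085,0.185,0.001],[0.13,0.28,0.001],[0.174,0.375,0.001],[0.22,0.47,0.001],[0.26,0.56,0.001],[0.3,0.64,0.001]], grip=[0,0,0,0,0,0,0,0])

```text
time: 18.6
tool_pos: [0.5648, 0.0108, 0.238]
ee_rot: [[0.999, 0.044, -0.004], [0.044, -0.999, 0.0], [-0.004, -0.0, -1.0]]
force: [0.2, 1.9, -1.3]
opening: 0.125
grasp_force: 30.0
```

```bash
python3 go.py .661,-.137,.24,0
```

```text
t 18.6 p [0.5648 0.0108 0.238 ] yaw 2.51 j6 1.46
(0.661, -0.137, 0.24, 0.0) dp [0.1792, 0.3037, -0.0047] dr [-0.0001, 0.0011, 0.014] rows 3.5
```

>>> jog_arm(dr=[[0,0,0.004],[0,0,0.008],[0,0,0.012],[0,0,0.014],[0,0,0.014],[0,0,0.014],[0,0,0.014]], dp=[[0.045,0.08,0],[0.09,0.155,0],[0.13,0.225,0],[0.16,0.272,0],[0.174,0.292,0],[0.177,0.297,0],[0.177,0.297,0]], grip=[0,0,0,0,0,0,0])

```text
time: 19.3
tool_pos: [0.6594, -0.1309, 0.2392]
ee_rot: [[1.0, 0.001, -0.002], [0.001, -1.0, 0.001], [-0.002, -0.001, -1.0]]
force: [-0.1, 1.1, -2.9]
opening: 0.124
grasp_force: 30.0
```

```bash
python3 - <<'E'
from fit import *
from go import go
v=snap("wrist","w9")
W=world("tray",[.661,-.137,0,0])
print([proj(*v[1:],X).round().tolist() for X in W[:4]])
go((.661,-.137,.072,0))
# automatic far-rim corner pixels of tray beyond the held rack
m=mask(v[0],"yellow",(320,150),120);m[182:]=0
r=cv2.findNonZero(m);print(r.reshape(-1,2).min(0),r.reshape(-1,2).max(0))
for row in(140,150,160,170,178):
    xs=np.nonzero(m[row])[0]; print(row,xs.min() if len(xs) else None,xs.max() if len(xs) else None)
E
```

```text
[[362.0, 263.0], [290.0, 263.0], [366.0, 144.0], [287.0, 144.0]]
t 19.35 p [ 0.6594 -0.1305  0.2398] yaw 0.09 j6 1.3
(0.661, -0.137, 0.072, 0) dp [0.0036, 0.0132, 0.3355] dr [-0.0002, 0.0004, 0.0005] rows 3.4
[288 131] [366 181]
140 301 353
150 289 366
160 289 366
170 289 366
178 289 365
```

View pics/w9.png

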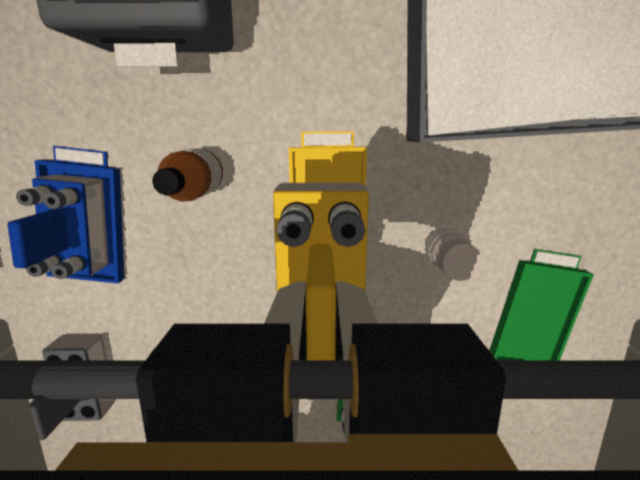

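The yellow tray's far corners are at (289,147) and (367,147). That matches y = -0.137 and puts x at about 0.659. Lowering.

>>> jog_arm(dr=[[0,0,0],[0,0,0],[0,0,0],[0,0,0],[0,0,0],[0,0,0],[0,0,0],[0,0,0]], dp=[[0,0.006,0.02],[0,0.013,0.08],[0,0.013,0.16],[0,0.013,0.24],[0,0.013,0.3],[0,0.013,0.328],[0,0.013,0.335],[0,0.013,0.335]], grip=[0,0,0,0,0,0,0,0])

```text
time: 20.15
tool_pos: [0.6604, -0.138, 0.0737]
ee_rot: [[1.0, 0.001, 0.001], [0.001, -1.0, -0.0], [0.001, 0.0, -1.0]]
force: [0.1, -0.1, -1.9]
opening: 0.126
grasp_force: 30.0
```

```bash
python3 - <<'E'
from fit import *
from go import go
v=snap("wrist","w10")
go((.659,-.137,.062,0))
m=mask(v[0],"yellow",(320,150),150)
for row in(160,170,178,200,220,240):
    xs=np.nonzero(m[row])[0]; print(row,xs.min(),xs.max())
E
```

```text
t 20.2 p [ 0.6608 -0.1382  0.0744] yaw 0.05 j6 1.29
(0.659, -0.137, 0.062, 0) dp [-0.0036, -0.0024, 0.0248] dr [0.0002, -0.0007, 0.0003] rows 0.3
160 253 387
170 253 387
178 254 386
200 255 385
220 256 384
240 257 383
```

>>> jog_arm(dr=[[0,0,0],[0,0,0],[0,0,0],[0,0,0],[0,0,0],[0,0,0],[0,0,0],[0,0,0]], dp=[[-0.003,0,0.009],[-0.003,0,0.018],[-0.003,0,0.023],[-0.003,0,0.0245],[-0.003,0,0.0245],[-0.003,0,0.0245],[-0.003,0,0.0245],[-0.003,0,0.0245]], grip=[0,0,0,0,0,50,50,50])

```text
time: 21.0
tool_pos: [0.6586, -0.1382, 0.0606]
ee_rot: [[1.0, 0.001, 0.0], [0.001, -1.0, -0.0], [0.0, 0.0, -1.0]]
force: [0.0, -0.4, 0.5]
opening: 0.335
grasp_force: 0.0
```

>>> jog_arm(dr=[[0,0,0],[0,0,0],[0,0,0],[0,0,0],[0,0,0],[0,0,0],[0,0,0],[0,0,0]], dp=[[0,0,0],[0,0,0],[0,0,-0.05],[0,0,-0.15],[0,0,-0.25],[0,0,-0.32],[0,0,-0.34],[0,0,-0.34]], grip=[50,50,50,50,50,50,50,50])

```text
time: 21.8
tool_pos: [0.6589, -0.1383, 0.2319]
ee_rot: [[1.0, 0.001, 0.002], [0.001, -1.0, -0.001], [0.002, 0.001, -1.0]]
force: [0.0, 0.8, -0.1]
opening: 0.537
grasp_force: 0.0
```

```bash
python3 go.py .445,-.177,.23,-5
```

```text
t 21.8 p [ 0.6589 -0.1383  0.2319] yaw 0.04 j6 1.29
(0.445, -0.177, 0.23, -5.0) dp [-0.4279, 0.0772, 0.0029] dr [0.0002, -0.0008, 0.028] rows 4.3
```

>>> jog_arm(dr=[[0,0,0.028],[0,0,0.028],[0,0,0.028],[0,0,0.028],[0,0,0.028],[0,0,0.028],[0,0,0.028]], dp=[[-0.428,0.077,0],[-0.428,0.077,0],[-0.428,0.077,0],[-0.428,0.077,0],[-0.428,0.077,0],[-0.428,0.077,0],[-0.428,0.077,0]], grip=[50,50,50,50,50,50,50])

```text
time: 22.5
tool_pos: [0.4447, -0.1767, 0.2298]
ee_rot: [[0.996, -0.088, -0.001], [-0.088, -0.996, 0.001], [-0.001, -0.001, -1.0]]
force: [0.9, 0.4, 0.3]
opening: 0.541
grasp_force: 0.0
```

```bash
python3 wr.py rack green .445 -.177 w11
```

```text
rack green [ 0.4656 -0.2336] yaw 86.4 1-iou 0.585
t 22.55 p [ 0.4451 -0.1767  0.2298] yaw -5.0 j6 1.18
(np.float64(0.4656), np.float64(-0.2336), 0.22, np.float64(86.4)) dp [0.0507, 0.1099, 0.0195] dr [-0.0004, 0.0001, -0.5078] rows 10.6
(np.float64(0.4656), np.float64(-0.2336), 0.057, np.float64(86.4)) dp [0.051, 0.1101, 0.3455] dr [-0.0004, 0.0001, -0.5078] rows 10.6
```

View pics/w11.png

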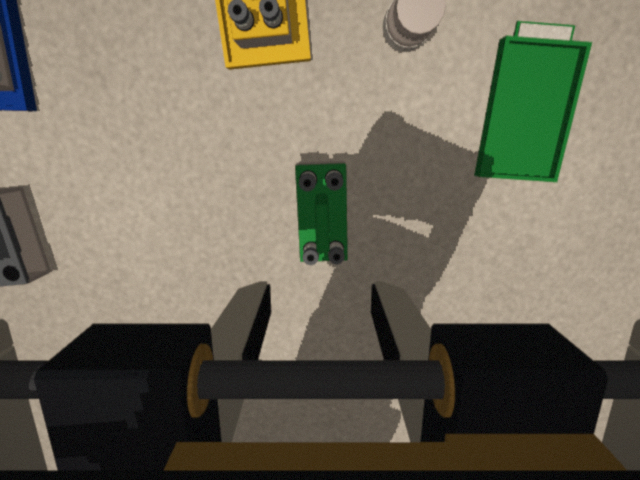

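The green rack is at (322,213), between the fingers. My search radius also took in the green tray at (535,108), so I'll refit with a smaller one and fit the tray too.

```bash
python3 - <<'E'
from fit import *
from go import go
v=snap("wrist")
for k,q0,r in(("rack",(.445,-.177),100),("tray",(.524,-.395),120)):
    q,f=fit(k,"green",[v],q0,fixz=True,r=r);print(k,q[:2],np.degrees(q[2]),f)
    if k=="rack": go((round(q[0],4),round(q[1],4),.057,np.degrees(q[2])))
E
```

```text
rack [ 0.44373908 -0.17765896] -4.670904332250671 0.06597521566115239
t 22.6 p [ 0.4453 -0.1766  0.2299] yaw -4.98 j6 1.18
(np.float64(0.4437), np.float64(-0.1777), 0.057, np.float64(-4.670904332250671)) dp [-0.0027, 0.0027, 0.3458] dr [-0.0002, 0.0002, -0.0017] rows 3.5
tray [ 0.52556011 -0.39519909] -10.085544687695895 0.06433037883902071
```

>>> jog_arm(dr=[[0,0,0],[0,0,0],[0,0,0],[0,0,0],[0,0,0],[0,0,0],[0,0,0],[0,0,0]], dp=[[-0.0025,0.0025,0.09],[-0.0025,0.0025,0.18],[-0.0025,0.0025,0.27],[-0.0025,0.0025,0.33],[-0.0025,0.0025,0.346],[-0.0025,0.0025,0.346],[-0.0025,0.0025,0.346],[-0.0025,0.0025,0.346]], grip=[50,50,50,50,50,50,0,0])

```text
time: 23.4
tool_pos: [0.4442, -0.1783, 0.0591]
ee_rot: [[0.996, -0.087, 0.002], [-0.087, -0.996, -0.001], [0.002, 0.001, -1.0]]
force: [0.3, -0.4, 0.4]
opening: 0.415
grasp_force: 0.0
```

>>> jog_arm(dr=[[0,0,0],[0,0,0],[0,0,0],[0,0,0],[0,0,0]], dp=[[0,0,0],[0,0,0],[0,0,0],[0,0,0],[0,0,0]], grip=[0,0,0,0,0])

```text
time: 23.9
tool_pos: [0.4432, -0.178, 0.058]
ee_rot: [[0.996, -0.087, 0.0], [-0.087, -0.996, -0.0], [0.0, 0.0, -1.0]]
force: [-1.1, 0.2, 5.4]
opening: 0.128
grasp_force: 30.0
```

>>> jog_arm(dr=[[0,0,0],[0,0,0],[0,0,0],[0,0,0],[0,0,0],[0,0,0],[0,0,0],[0,0,0]], dp=[[0,0,-0.02],[0,0,-0.07],[0,0,-0.14],[0,0,-0.21],[0,0,-0.29],[0,0,-0.35],[0,0,-0.366],[0,0,-0.366]], grip=[0,0,0,0,0,0,0,0])

```text
time: 24.7
tool_pos: [0.4432, -0.178, 0.2411]
ee_rot: [[0.996, -0.087, 0.001], [-0.087, -0.996, -0.001], [0.001, 0.001, -1.0]]
force: [-1.2, -0.4, -2.8]
opening: 0.122
grasp_force: 29.9
```

```bash
python3 go.py .524,-.395,.24,-9.5
```

```text
t 24.7 p [ 0.4432 -0.178   0.2411] yaw -5.0 j6 1.18
(0.524, -0.395, 0.24, -9.5) dp [0.1988, 0.4183, 0.0026] dr [0.0002, -0.0004, 0.025] rows 4.6
```

>>> jog_arm(dr=[[0,0,0.003],[0,0,0.008],[0,0,0.014],[0,0,0.02],[0,0,0.024],[0,0,0.025],[0,0,0.025],[0,0,0.025]], dp=[[0.02,0.04,0],[0.055,0.115,0],[0.1,0.205,0],[0.142,0.295,0],[0.175,0.37,0],[0.193,0.41,0],[0.199,0.418,0],[0.199,0.418,0]], grip=[0,0,0,0,0,0,0,0])

```text
time: 25.5
tool_pos: [0.5236, -0.3943, 0.2383]
ee_rot: [[0.986, -0.165, -0.002], [-0.165, -0.986, 0.002], [-0.003, -0.002, -1.0]]
force: [0.2, 0.6, -2.4]
opening: 0.127
grasp_force: 29.9
```

```bash
python3 - <<'E'
from fit import *
from go import go
v=snap("wrist","w12")
W=world("tray",[.524,-.395,np.radians(-9.5),0])
print([proj(*v[1:],X).round().tolist() for X in W[:4]])
go((.524,-.395,.072,-9.5))
m=mask(v[0],"green",(320,150),120)
for row in(140,144,146,148,150,160,170,178,200,230):
    xs=np.nonzero(m[row])[0]; print(row,len(xs) and (xs.min(),xs.max()))
E
```

```text
[[357.0, 264.0], [286.0, 264.0], [361.0, 145.0], [282.0, 145.0]]
t 25.55 p [ 0.5236 -0.3937  0.239 ] yaw -9.48 j6 1.02
(0.524, -0.395, 0.072, -9.5) dp [0.0019, 0.0029, 0.334] dr [-0.0005, 0.0007, 0.0001] rows 3.3
140 (np.int64(295), np.int64(295))
144 (np.int64(296), np.int64(346))
146 (np.int64(283), np.int64(359))
148 (np.int64(283), np.int64(359))
150 (np.int64(283), np.int64(359))
160 (np.int64(283), np.int64(358))
170 (np.int64(284), np.int64(358))
178 (np.int64(284), np.int64(358))
200 (np.int64(274), np.int64(366))
230 (np.int64(275), np.int64(365))
```

The green tray's rim matches the prediction within 2 px. Lowering.

>>> jog_arm(dr=[[0,0,0],[0,0,0],[0,0,0],[0,0,0],[0,0,0],[0,0,0],[0,0,0],[0,0,0]], dp=[[0,0.002,0.02],[0,0.002,0.08],[0,0.002,0.16],[0,0.002,0.24],[0,0.002,0.3],[0,0.002,0.328],[0,0.002,0.335],[0,0.002,0.335]], grip=[0,0,0,0,0,0,0,0])

```text
time: 26.35
tool_pos: [0.5243, -0.3957, 0.0739]
ee_rot: [[0.986, -0.165, 0.001], [-0.165, -0.986, -0.001], [0.001, 0.0, -1.0]]
force: [-1.0, -0.1, -2.0]
opening: 0.128
grasp_force: 29.9
```

```bash
python3 - <<'E'
from fit import *
from go import go
v=snap("wrist","w13")
go((.524,-.395,.062,-9.5))
m=mask(v[0],"green",(320,150),150)
for row in(150,155,160,178,200,240):
    xs=np.nonzero(m[row])[0]; print(row,len(xs) and (xs.min(),xs.max()))
E
```

```text
t 26.4 p [ 0.5245 -0.3961  0.0746] yaw -9.49 j6 1.02
(0.524, -0.395, 0.062, -9.5) dp [-0.0014, -0.002, 0.0252] dr [0.0004, -0.0006, 0.0001] rows 0.3
150 (np.int64(275), np.int64(360))
155 (np.int64(274), np.int64(382))
160 (np.int64(252), np.int64(384))
178 (np.int64(252), np.int64(383))
200 (np.int64(254), np.int64(382))
240 (np.int64(257), np.int64(380))
```

>>> jog_arm(dr=[[0,0,0],[0,0,0],[0,0,0],[0,0,0],[0,0,0],[0,0,0],[0,0,0],[0,0,0]], dp=[[-0.001,-0.002,0.009],[-0.001,-0.002,0.018],[-0.001,-0.002,0.023],[-0.001,-0.002,0.025],[-0.001,-0.002,0.025],[-0.001,-0.002,0.025],[-0.001,-0.002,0.025],[-0.001,-0.002,0.025]], grip=[0,0,0,0,0,50,50,50])

```text
time: 27.2
tool_pos: [0.5236, -0.3948, 0.0606]
ee_rot: [[0.986, -0.165, 0.0], [-0.165, -0.986, -0.0], [0.0, 0.0, -1.0]]
force: [0.2, 0.2, -0.7]
opening: 0.336
grasp_force: 0.0
```

>>> jog_arm(dr=[[0,0,0],[0,0,0],[0,0,0],[0,0,0],[0,0,0],[0,0,0],[0,0,0],[0,0,0]], dp=[[0,0,0],[0,0,0],[0,0,-0.05],[0,0,-0.15],[0,0,-0.25],[0,0,-0.34],[0,0,-0.36],[0,0,-0.36]], grip=[50,50,50,50,50,50,50,50])

```text
time: 28.0
tool_pos: [0.524, -0.3951, 0.2423]
ee_rot: [[0.986, -0.165, 0.002], [-0.165, -0.986, -0.002], [0.003, 0.002, -1.0]]
force: [-1.1, -0.6, -0.3]
opening: 0.539
grasp_force: 0.0
```

>>> jog_arm(dr=[[0,0,0],[0,0,0],[0,0,0],[0,0,0],[0,0,0],[0,0,0],[0,0,0],[0,0,0]], dp=[[-0.4,0.05,0],[-0.4,0.05,0],[-0.4,0.05,0],[-0.4,0.05,0],[-0.4,0.05,0],[-0.4,0.05,0],[-0.4,0.05,0],[-0.4,0.05,0]], grip=[50,50,50,50,50,50,50,50])

```text
time: 28.8
tool_pos: [0.323, -0.3862, 0.2399]
ee_rot: [[0.986, -0.164, -0.001], [-0.164, -0.986, 0.001], [-0.001, -0.001, -1.0]]
force: [0.5, 0.1, 1.5]
opening: 0.536
grasp_force: 0.0
```

```bash
python3 -c "
from h import *
a=snap('scene')[0];b=snap('top')[0]
c=np.vstack([a[130:430,90:490],b[130:360,100:540][:,20:420]])
cv2.imwrite('pics/end.png',c[:,:,::-1])"
```

```text
(no output)
```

View pics/end.png

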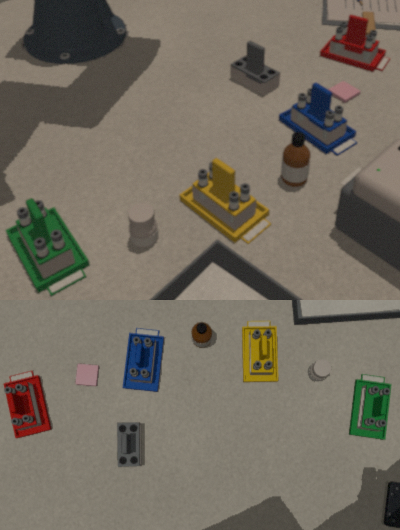

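All four racks stand upright inside the trays of their own colour. The grey rack and the bottle haven't moved, and the gripper is clear of everything.

```bash
python3 -c "
from bench import finish_job
print(finish_job())"
```

```text
the job is handed in; nothing more can be done
None
```

All four filled racks are upright and flat in the trays of their own colour, the grey rack and amber bottle are where they stood, and the job was handed in at about 29 s of the 112 s allowed.

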